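# Pack the stationery into the desk caddy

## Task

Gather the stationery from the work mat into the white trays of the desk caddy: lay the tape roll flat in the round dish, the highlighter flat and lengthwise in the long narrow tray, and stand the stapler upright and lengthwise on its base in the short wide tray, each fully down on the floor of its tray. Leave the look-alike computer gear (volume dial, presenter remote and USB hub) where it lies.

Things in the scene. Friction and masses are not known exactly. Their poses are not given: they have to be found in the camera images.
- tape_roll: Roll of office tape lying flat: a plain white ring with a hole right through it. Outer diameter 56 mm, hole 32 mm, height 24 mm, about 40 g. Loose, any yaw, on the grey work mat (2 mm thick, on the desk). Origin: centre of its underside, z up.
- highlighter: Chunky highlighter pen lying flat, 106 mm long: white barrel 26 mm wide, 22 mm high (x -53 to +17 mm), then a narrower black cap 18 mm wide and high (x +17 to +53 mm) with a small steel clip on top. About 30 g, centre of mass at about x = -6 mm. Loose, any yaw, on the grey work mat (2 mm thick, on the desk). Origin: centre of its underside, z up, x along its length towards the cap, y across.
- stapler: Small black stapler on its base, 40 mm high, about 120 g: base 80 x 38 x 8 mm; above it a rigid black arm 78 x 28 mm, 23 to 40 mm up, with a 20 mm wide steel rail under it (17 to 23 mm) and a 26 mm wide steel post at the -x end. Loose, any yaw, on the grey work mat (2 mm thick, on the desk). Origin: centre of its underside, z up, x lengthwise to the open end, y across.
- dial: Look-alike of the tape roll, to be left: a computer volume dial, a solid white puck without a hole, 56 mm diameter, 17 mm high with a slightly narrower cap on top to 24 mm, about 120 g. Loose, any yaw, on the grey work mat (2 mm thick, on the desk). Origin: centre of its underside, z up.
- presenter: Look-alike of the highlighter, to be left: a presentation remote, a white block of one width throughout, 106 x 28 x 22 mm, with one round and two square black keys on top, about 50 g. Loose, any yaw, on the grey work mat (2 mm thick, on the desk). Origin: centre of its underside, z up, x along its length, y across.
- hub: Look-alike of the stapler, to be left: a USB hub, a plain black block 80 x 38 x 26 mm with four thin steel ports across its top, about 90 g. Loose, any yaw, on the grey work mat (2 mm thick, on the desk). Origin: centre of its underside, z up, x along its length, y across.
- caddy: Desk caddy: a low fixed wooden tray, 166 mm (x) by 300 mm (y), rim 11 mm above its underside, on a 2 mm cork mat, on the left or right of the desk (the work mat is on the other side). Dish, long tray and short tray stand in it along its y, centres 92 mm apart, in any order. Origin: centre of its underside, z up, y along it.
- dish: White round dish: inside diameter 80 mm, outside 86 mm. Fixed in the caddy. Floor 3 mm thick: a thing inside rests 3 mm above this origin, 9 mm above the desk; rim 11 mm above the origin, 17 mm above the desk. Origin: centre of its underside, z up.
- long_tray: White long narrow tray: inside 136 x 52 mm, outside 142 x 58 mm. Fixed in the caddy. Floor 3 mm thick: a thing inside rests 3 mm above this origin, 9 mm above the desk; rim 11 mm above the origin, 17 mm above the desk. Origin: centre of its underside, z up, x along its length, y across.
- short_tray: White short wide tray: inside 102 x 64 mm, outside 108 x 70 mm. Fixed in the caddy. Floor 3 mm thick: a thing inside rests 3 mm above this origin, 9 mm above the desk; rim 11 mm above the origin, 17 mm above the desk. Origin: centre of its underside, z up, x along its length, y across.
Mind the look-alikes: they are no part of the job. What is shaped like the tape_roll but yellow is not meant. Leave any orange look-alike of the hub alone.

How it is judged:
By the outcome, as a careful person would: the job done as asked, in the order asked, and still so for the second after the job is handed in, with the robot touching nothing.
It also fails if it takes over 96 s, if anything falls off the work surface, if the arm or the gripper's body presses on something with over 40 N, if the wrist force passes 120 N, or if a joint passes its speed limit or range.

## Robot

A 7-joint arm with a two-finger parallel gripper is mounted at the origin on the work surface. World frame = base frame: x ahead of the robot, y to its left, z up, the work surface at z = 0. Lengths are in m, angles in rad, forces in N, time in s.
With the tool pointing down it reaches from about 0.4 to 0.875 m from the base axis. Payload 4.4 kg.
Tool frame: the origin (TCP) lies midway between the tips of the shut fingers; the grasp point (between the pads) lies 19 mm behind it; z points along the fingers, y is the line along which they close (so a half turn about z gives the same grasp; the last joint's range is limited). The gripper opens to 85 mm and grips with 20 to 120 N. Pads are 22 mm wide; open, the fingers measure 114 mm over their backs; the gripper's body (76 mm by 85 mm) begins 54 mm behind the grasp point. The pads swing forward as they close: fully open they stand 13 mm farther back than shut.
Start: joints at [1.119, 0.628, 0.038, 1.517, -0.027, 0.996, -0.02], TCP at [0.245, -0.602, 0.207] pointing down, gripper open.
Joint ranges: [-3.06, 3.06], [-0.37, 2.12], [-1.25, 1.32], [0.18, 2.47], [-1.1, 4.24], [0.23, 1.98], [-2.94, 2.94]. Speed limits (rad/s): [2.57, 2.57, 3.14, 3.14, 3.14, 3.14, 3.14].

## Interface

Orientations are given as a rotation vector (axis times angle).
In Python, from bench import monitor, viewer, job gives the robot as it stands. The module is installed in compiled form; this text tells all that it offers.
- The arm moves only by the shell command python3 -m handwheel 'ROWS' [FORCE]. ROWS is JSON, a list of rows, each an object of numbers: "fingers": the finger opening in mm, from 0 to 85.4; "tx", "ty", "tz": the shift along the tool's x, y, z as a fraction of full scale; "rx", "ry", "rz": the turn, a rotation vector about the tool's x, y, z as a fraction of full scale. In form: [{"fingers": .., "tx": .., "ty": .., "tz": .., "rx": .., "ry": .., "rz": ..}, ...]. A call has 1 to 12 rows; each row shifts and turns the commanded pose from where the row before left it, along the tool's axes as they then stand; what a row does not reach is not made up. Full scale, the value 1, is 0.04 m for a shift and 5 degrees for a turn. A row lasts 1/12 s, in which the tool goes at most 41.7 mm and 7.16 degrees, less where a joint would pass 70% of its speed; a pose out of reach is approached as far as the arm can. A call with a number of a shift or a turn outside -1 to 1 is refused whole. A call with a gripper value outside its range is refused whole. The fingers move at their own pace and stop on an object; FORCE is the grip in N (left out, the last holds). Time passes only in rows, so rows that do not move let the fingers close. It gives the time, the measured TCP pose, the force, the opening and the grip force at its end, in the units of the state.
- monitor.get_obs(): the state, without advancing time (a new reading comes with each control period).
- viewer.capture(name): name is "scene" or "top"; returns the picture (420x560x3 uint8, red, green, blue); there is no depth.
- viewer.camera_model(name): a dict with "fx", "fy", "cx", "cy" (pixels), "distortion" ([k1, k2, p1, p2, k3] as OpenCV has them; the pictures are not rectified), "R" (3x3) and "t" (3): a world point X has camera coordinates R X + t. Camera axes: x right, y down, z forward; pixel columns grow to the right and rows downward; lengths in m; the calibration is good to about 2 mm. A picture is of the moment at which its call begins. camera_model takes no time and is no camera call.
- job.hand_in(): hands the job in; it is judged then, once.
The state is a dict: "t": time; "q": joint angles; "dq": joint speeds; "joint_efforts": joint torques, N m; "position": TCP position; "ee_rot": TCP orientation; "force": force on the tool from outside, world axes, zero at the start; "moment": the same for the moment, N m; "width": finger opening in m; "grip_force": force on a finger pad.
Only numpy, scipy, OpenCV 4.12 (cv2) and the standard library are available. Lean on these libraries where they do the work, as an engineer would, in place of code of your own. Each camera call takes 0.05 s, during which the arm holds its last target. There are 200 camera calls.

## Working session

There is one attempt and no reset: what is moved stays moved. The work goes in short steps, Python scripts to look and compute and a shell command to move; the robot and the scene stay as the last step left them, time stands still between calls to the robot, and variables do not carry over. Pictures are saved under pics/ and viewed, at most 15 in all, crops included, and the job is handed in when it is done.

```bash
mkdir -p pics; python3 - <<'E'
from bench import monitor, viewer
import cv2,json
for n in("scene","top"):
    im=viewer.capture(n); cv2.imwrite(f"pics/{n}0.png",im[:,:,::-1])
    print({k:(v.tolist() if hasattr(v,'tolist') else v) for k,v in viewer.camera_model(n).items()})
print(monitor.get_obs())
E
```

```text
{'fx': 494.7591533518667, 'fy': 494.7591533518667, 'cx': 285.6756939260613, 'cy': 210.40038414412138, 'distortion': [-0.07728426915556884, 0.0, 0.0, 0.0, 0.0], 'R': [[0.7577721363004112, 0.6521981873478802, 0.020467385442466877], [0.40938272055424235, -0.45075769650349395, -0.7932359593175734], [-0.5081212232905827, 0.6094711014174529, -0.6085702909103257]], 't': [-0.44992204949823217, -0.12165136067301846, 1.3910942550030305]}
{'fx': 391.50965189184797, 'fy': 391.50965189184797, 'cx': 276.60839710774883, 'cy': 206.571811765322, 'distortion': [-0.032974373224184346, 0.0, 0.0, 0.0, 0.0], 'R': [[0.020847583613848048, -0.9997320101014967, 0.010064106313233104], [-0.9809616964292736, -0.02239810343174625, -0.19290535270246492], [0.19307907291072537, -0.005850892332050198, -0.981165754937897]], 't': [0.05910206383176906, 0.49540030697000065, 0.836808764560242]}
{'t': 0.1, 'q': array([ 1.11918549,  0.6292346 ,  0.03841317,  1.51821102, -0.02696848,
        0.99631992, -0.0199913 ]), 'dq': array([-0.00206718, -0.00205408,  0.00094782, -0.00116788,  0.00045369,
        0.00019859,  0.00070539]), 'joint_efforts': array([ 2.38928900e-03, -5.64533329e+01,  1.23013727e+00, -1.93972385e+01,
        1.12789683e-02,  5.43588380e-03, -7.84746049e-06]), 'position': array([ 0.24442379, -0.60167407,  0.20651107]), 'ee_rot': array([-3.08171391e+00, -6.02049067e-01,  5.32772492e-04]), 'force': array([ 0.74278259,  0.27349155, -0.12150283]), 'moment': array([0.03716873, 0.01636467, 0.02248122]), 'grip_force': 0.0, 'width': 0.08557535930606727}
```

View pics/top0.png

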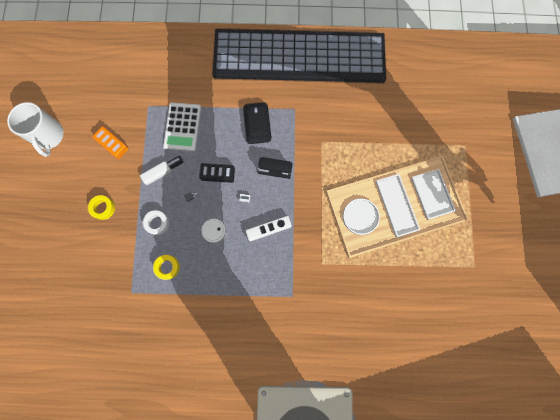

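View pics/scene0.png

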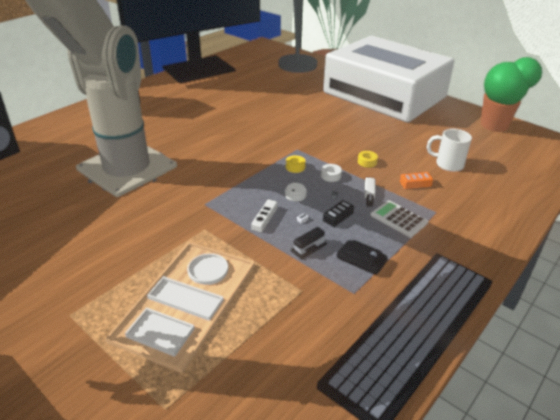

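Candidates, by pixel in the top view:
- **Tape:** the white ring with a hole at (154,222). The dial is at (213,231), with yellow rings at (101,207) and (165,267).
- **Highlighter:** the white barrel with a black cap at (161,170). The presenter is at (268,228).
- **Stapler:** the black piece at (275,167). The hub is at (217,172), the orange hub at (110,142) and the mouse at (257,122).

In the scene view, the caddy is at the lower left, with the dish at (208,268), long tray at (185,298) and short tray at (160,332). I'll check these choices in one close crop.

```bash
python3 - <<'E'
import cv2,numpy as np
t=cv2.imread("pics/top0.png"); s=cv2.imread("pics/scene0.png")
a=cv2.resize(t[145:245,130:300],(510,300),interpolation=cv2.INTER_CUBIC)
b=cv2.resize(t[150:262,320:470],(290,217),interpolation=cv2.INTER_CUBIC)
c=cv2.resize(s[150:265,255:390],(352,300),interpolation=cv2.INTER_CUBIC)
d=cv2.resize(s[240:370,100:270],(392,300),interpolation=cv2.INTER_CUBIC)
m=np.zeros((600,800,3),np.uint8); m[:300,:510]=a; m[:217,510:]=b; m[300:,:352]=c; m[300:,400:792]=d
cv2.imwrite("pics/crop1.png",m)
E
```

```text
(no output)
```

View pics/crop1.png

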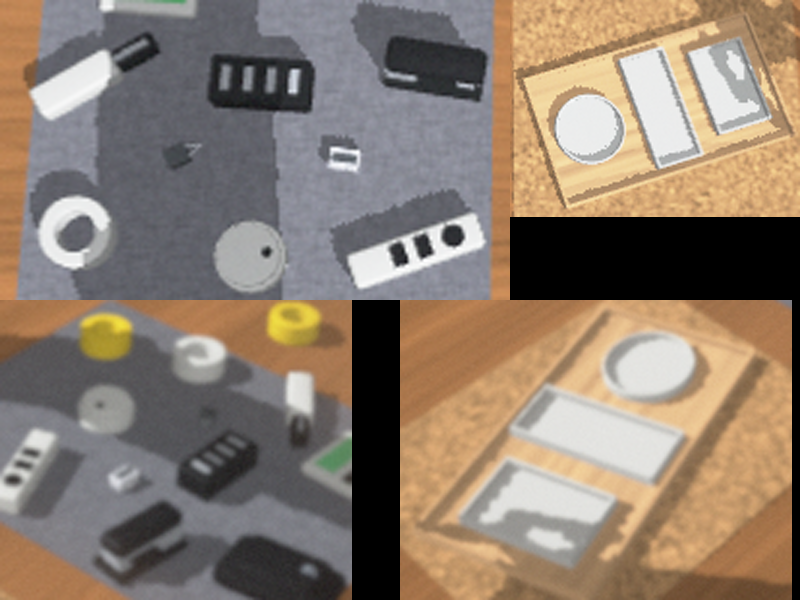

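The crop confirms the choices: the ring with a hole, the two-width pen with a black cap, and the black stapler with steel under its arm. The grey patch in the short tray is only a shadow. Next I'll measure.

```bash
cat > h.py <<'E'
import cv2,numpy as np
from bench import monitor,viewer
from scipy.spatial.transform import Rotation as Ro
def cast(name,px,z):
    m=viewer.camera_model(name); K=np.array([[m['fx'],0,m['cx']],[0,m['fy'],m['cy']],[0,0,1.]])
    p=cv2.undistortPoints(np.float64(px).reshape(-1,1,2),K,np.array(m['distortion'])).reshape(-1,2)
    R=np.array(m['R']);C=-R.T@np.array(m['t']); d=np.c_[p,np.ones(len(p))]@R
    return C+d*((z-C[2])/d[:,2])[:,None]
def blobs(mask,box,amin=60):
    x0,y0,x1,y1=box; k=np.zeros_like(mask); k[y0:y1,x0:x1]=mask[y0:y1,x0:x1]
    cs,_=cv2.findContours(k,cv2.RETR_EXTERNAL,cv2.CHAIN_APPROX_NONE)
    return sorted([c for c in cs if cv2.contourArea(c)>amin],key=cv2.contourArea,reverse=True)
def rect(name,c,z):
    "min-area rectangle of a contour cast to plane z: centre, size, yaw of the long side"
    P=cast(name,c[:,0],z); (cx,cy),(w,h),a=cv2.minAreaRect(np.float32(P[:,:2]*1000))
    if h>w: w,h,a=h,w,a+90
    return round(cx,1),round(cy,1),round(w,1),round(h,1),round((a+90)%180-90,1)
def plan(*targets):
    "per target (x,y,z mm, yaw of tool y in deg): turn rz first, then shift in tool axes; in row units (totals)"
    o=monitor.get_obs(); p=o['position']*1000; R=Ro.from_rotvec(o['ee_rot'])
    for x,y,z,yaw in targets:
        v=R.as_matrix()[:,1]; now=np.degrees(np.arctan2(v[1],v[0])); d=(yaw-now+90)%180-90
        a=np.radians(now+d); Y=np.array([np.cos(a),np.sin(a),0]); Z=np.array([0,0,-1.]); R2=Ro.from_matrix(np.c_[np.cross(Y,Z),Y,Z])
        rv=(R.inv()*R2).as_rotvec(degrees=True); s=R2.inv().apply(np.array([x,y,z])-p)
        print('turn',np.round(rv/5,2),'shift',np.round(s/40,2)); p=np.array([x,y,z]);R=R2
E
cat > m.py <<'E'
from h import *
def go(n,im,B):
    hsv=cv2.cvtColor(im,cv2.COLOR_BGR2HSV); S,V=hsv[...,1],hsv[...,2]
    white=((S<50)&(V>150)).astype(np.uint8); blk=(V<50).astype(np.uint8); tr=((S<60)&(V>80)).astype(np.uint8)
    for k,m,z in (('tape',white,14),('barrel',white,13),('stapler',blk,22),('cap',blk,12),('dish',tr,11.5),('long',tr,11.5),('short',tr,11.5)):
        if k in B:
            for c in blobs(m,B[k],25)[:3]: print(n,k,cv2.contourArea(c),rect(n,c,z/1000),c[:,0].min(0),c[:,0].max(0))
go('top',cv2.imread('pics/top0.png'),dict(tape=(138,205,175,240),barrel=(137,155,188,190),cap=(160,150,190,172),stapler=(250,150,300,185),dish=(338,190,384,240),long=(374,168,420,240),short=(410,165,460,222)))
go('scene',cv2.imread('pics/scene0.png'),dict(tape=(315,160,348,185),barrel=(355,172,385,206),dish=(183,248,234,290),long=(142,275,230,325),short=(120,305,205,360),stapler=(285,222,332,262)))
E
python3 m.py
```

```text
top tape 536.0 (451.9, 358.7, 67.9, 65.5, 5.0) [138 210] [166 239]
top barrel 450.5 (570.0, 364.6, 66.8, 66.3, 1.3) [140 162] [168 189]
top stapler 72.5 (604.7, 78.1, 71.5, 24.8, -88.6) [259 158] [289 168]
top cap 33.0 (603.4, 315.5, 32.8, 14.8, -56.0) [170 157] [182 168]
top dish 1024.5 (483.4, -129.4, 86.4, 85.2, -0.7) [343 198] [379 234]
top dish 28.5 (531.3, -177.8, 31.7, 12.0, 1.4) [378 190] [383 203]
top long 1501.0 (512.4, -216.4, 144.1, 63.7, 18.4) [375 174] [419 237]
top long 101.5 (556.2, -260.9, 61.9, 19.5, -2.9) [411 175] [419 200]
top long 89.0 (482.6, -165.9, 59.8, 11.9, -1.6) [374 204] [379 229]
top short 1323.0 (541.4, -303.1, 110.2, 76.0, 18.4) [411 169] [455 219]
top short 61.5 (496.2, -254.5, 45.8, 16.7, -2.6) [410 202] [417 221]
scene tape 209.0 (454.5, 360.3, 86.4, 52.2, -42.3) [322 163] [341 180]
scene barrel 137.0 (566.9, 372.8, 72.6, 27.1, -57.4) [364 178] [374 193]
scene stapler 90.0 (590.4, 96.6, 57.1, 23.7, 84.0) [303 229] [322 243]
scene dish 983.5 (481.9, -127.8, 96.2, 88.0, -40.4) [187 253] [228 284]
scene dish 54.0 (500.3, -191.7, 44.7, 15.6, 18.7) [183 283] [202 289]
scene long 1754.5 (509.4, -215.2, 150.2, 68.1, 18.3) [147 276] [223 319]
scene long 440.5 (522.2, -270.7, 101.6, 40.3, 42.3) [142 308] [192 324]
scene long 238.0 (504.5, -153.3, 78.3, 26.3, 42.1) [188 275] [225 284]
scene short 1916.0 (539.7, -303.1, 115.4, 78.8, 18.5) [125 308] [194 356]
scene short 245.5 (538.9, -240.1, 78.9, 33.3, 42.2) [166 305] [204 318]
```

```bash
python3 - <<'E'
from h import *
def go(n,k,box,z,ths,inv):
    V=cv2.imread(f'pics/{n}0.png').max(2)
    for t in ths:
        m=((V<t) if inv else (V>t)).astype(np.uint8)
        for c in blobs(m,box,25)[:2]: print(n,k,t,cv2.contourArea(c),rect(n,c,z/1000),c[:,0].min(0),c[:,0].max(0))
go('top','tape',(138,205,175,240),14,(165,180,195),0)
go('top','barrel',(137,155,188,190),13,(165,180,195),0)
go('top','stapler',(250,150,300,185),22,(42,50,58,66),1)
go('top','cap',(160,150,190,172),12,(42,50,58,66),1)
go('scene','tape',(315,160,348,185),14,(165,180,195),0)
go('scene','barrel',(355,172,385,206),13,(165,180,195),0)
go('scene','stapler',(285,222,332,262),22,(50,60,66),1)
m=cv2.imread('pics/top0.png')[150:190,250:300]
cv2.imwrite('pics/st.png',np.hstack([cv2.resize(m,(400,320),interpolation=cv2.INTER_CUBIC),cv2.resize(cv2.imread('pics/scene0.png')[222:262,285:335],(400,320),interpolation=cv2.INTER_CUBIC)]))
E
```

```text
top tape 165 417.0 (458.5, 354.3, 55.7, 53.5, -22.1) [142 210] [166 234]
top tape 180 223.5 (459.9, 357.5, 54.7, 47.3, -27.8) [142 210] [166 234]
top tape 195 206.0 (459.7, 357.2, 54.7, 46.5, -27.8) [143 211] [165 234]
top barrel 165 407.0 (581.1, 369.8, 85.0, 72.1, 5.3) [137 155] [167 189]
top barrel 180 323.0 (571.6, 368.2, 81.7, 31.6, -57.9) [137 162] [166 184]
top barrel 180 42.5 (605.6, 402.2, 30.2, 12.1, 5.3) [137 155] [142 167]
top barrel 195 290.0 (575.5, 362.9, 68.8, 30.4, -57.2) [140 162] [166 184]
top stapler 50 72.5 (604.7, 78.1, 71.5, 24.8, -88.6) [259 158] [289 168]
top stapler 58 406.5 (594.1, 77.2, 78.0, 40.2, 81.5) [259 157] [291 177]
top stapler 66 427.0 (594.4, 77.5, 78.5, 41.3, 81.0) [258 157] [291 178]
top cap 42 26.0 (603.6, 315.2, 32.0, 14.8, -56.0) [170 157] [182 168]
top cap 50 33.0 (603.4, 315.5, 32.8, 14.8, -56.0) [170 157] [182 168]
top cap 58 42.0 (602.2, 313.1, 34.6, 17.6, -37.8) [169 156] [182 168]
top cap 66 51.0 (602.2, 313.1, 34.6, 17.6, -37.8) [169 156] [182 168]
scene tape 165 191.0 (441.1, 377.0, 85.6, 57.1, -57.7) [322 160] [343 175]
scene tape 180 118.0 (441.1, 374.7, 77.2, 47.2, -36.7) [323 160] [341 175]
scene tape 195 74.0 (446.5, 371.6, 56.8, 42.1, -31.1) [323 163] [340 174]
scene barrel 165 275.0 (570.2, 394.4, 100.6, 72.8, -47.3) [359 172] [384 193]
scene barrel 180 122.5 (566.1, 377.2, 72.5, 24.5, -56.6) [365 177] [374 192]
scene barrel 195 100.0 (565.8, 374.6, 67.5, 21.7, -57.3) [365 178] [373 192]
scene stapler 50 90.0 (590.4, 96.6, 57.1, 23.7, 84.0) [303 229] [322 243]
scene stapler 60 211.0 (588.5, 91.6, 72.5, 28.9, 83.3) [298 228] [323 246]
scene stapler 60 56.0 (619.4, 73.0, 54.8, 15.4, 80.6) [307 242] [326 253]
scene stapler 66 234.5 (588.4, 89.5, 78.2, 30.3, 82.2) [297 228] [323 247]
scene stapler 66 79.5 (617.8, 65.8, 69.6, 16.9, 77.2) [303 242] [326 256]
```

View pics/st.png

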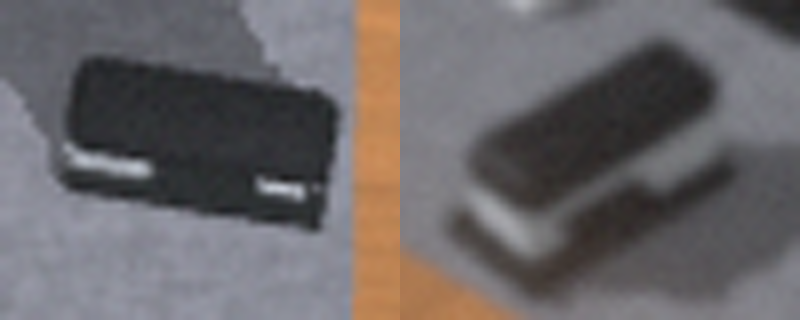

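```bash
python3 - <<'E'
from h import *
print('stapler arm',cast('top',[[275.4,165.6]],.042),cast('scene',[[308.75,237.6]],.042))
print('tape',cast('scene',[[331.5,171.5]],.014))
print('barrel',cast('scene',[[369.3,185.5]],.013))
plan((458,355,200,0),(458,355,100,0),(458,355,8,0))
plan((458,355,200,90))
plan((481.5,-129,200,0))
E
```

```text
stapler arm [[0.59211101 0.07469701 0.042     ]] [[0.60166981 0.06826422 0.042     ]]
tape [[0.45384171 0.35680555 0.014     ]]
barrel [[0.56880737 0.37165086 0.013     ]]
turn [-2.000e-02 -1.000e-02 -1.358e+01] shift [23.92  5.34  0.16]
turn [0. 0. 0.] shift [0.  0.  2.5]
turn [0. 0. 0.] shift [0.  0.  2.3]
turn [-0.02  0.    4.42] shift [  5.34 -23.92   0.16]
turn [-2.000e-02 -1.000e-02 -1.358e+01] shift [11.82  5.93  0.16]
```

```bash
sed -i 's/(yaw-now+90)%180-90/(yaw-now+180)%360-180/' h.py
python3 -m handwheel '[{"rz":-1},{"rz":-1},{"rz":-1},{"rz":-1},{"rz":-1},{"rz":-1},{"rz":-1},{"rz":-1},{"rz":-1},{"rz":-1},{"rz":-1},{"rz":-1}]'
python3 -m handwheel '[{"rz":-0.8},{"rz":-0.8},{"tx":0.8,"ty":0.6},{"tx":0.8,"ty":0.6},{"tx":0.8,"ty":0.6},{"tx":0.8,"ty":0.6},{"tx":0.8,"ty":0.6},{"tx":0.8,"ty":0.6},{"tx":0.8,"ty":0.6},{"tx":0.8,"ty":0.6},{"tx":0.8,"ty":0.6},{"tx":0.8,"ty":0.6}]'
python3 -c "
from h import *
plan((457,355,150,0),(457,355,8,0))"
```

```text
turn [-2.000e-02 -1.000e-02 -1.358e+01] shift [23.92  5.31  1.41]
turn [0. 0. 0.] shift [0.   0.   3.55]schema error: expected keys fingers, tx, ty, tz, rx, ry, rz
schema error: expected keys fingers, tx, ty, tz, rx, ry, rz
```

```bash
python3 -m handwheel '[{"fingers":85,"tx":0,"ty":0,"tz":0,"rx":0,"ry":0,"rz":-1},{"fingers":85,"tx":0,"ty":0,"tz":0,"rx":0,"ry":0,"rz":-1},{"fingers":85,"tx":0,"ty":0,"tz":0,"rx":0,"ry":0,"rz":-1},{"fingers":85,"tx":0,"ty":0,"tz":0,"rx":0,"ry":0,"rz":-1},{"fingers":85,"tx":0,"ty":0,"tz":0,"rx":0,"ry":0,"rz":-1},{"fingers":85,"tx":0,"ty":0,"tz":0,"rx":0,"ry":0,"rz":-1},{"fingers":85,"tx":0,"ty":0,"tz":0,"rx":0,"ry":0,"rz":-1},{"fingers":85,"tx":0,"ty":0,"tz":0,"rx":0,"ry":0,"rz":-1},{"fingers":85,"tx":0,"ty":0,"tz":0,"rx":0,"ry":0,"rz":-1},{"fingers":85,"tx":0,"ty":0,"tz":0,"rx":0,"ry":0,"rz":-1},{"fingers":85,"tx":0,"ty":0,"tz":0,"rx":0,"ry":0,"rz":-1},{"fingers":85,"tx":0,"ty":0,"tz":0,"rx":0,"ry":0,"rz":-1}]' 40
python3 -m handwheel '[{"fingers":85,"tx":0,"ty":0,"tz":0,"rx":0,"ry":0,"rz":-0.8},{"fingers":85,"tx":0,"ty":0,"tz":0,"rx":0,"ry":0,"rz":-0.8},{"fingers":85,"tx":0.8,"ty":0.6,"tz":0,"rx":0,"ry":0,"rz":0},{"fingers":85,"tx":0.8,"ty":0.6,"tz":0,"rx":0,"ry":0,"rz":0},{"fingers":85,"tx":0.8,"ty":0.6,"tz":0,"rx":0,"ry":0,"rz":0},{"fingers":85,"tx":0.8,"ty":0.6,"tz":0,"rx":0,"ry":0,"rz":0},{"fingers":85,"tx":0.8,"ty":0.6,"tz":0,"rx":0,"ry":0,"rz":0},{"fingers":85,"tx":0.8,"ty":0.6,"tz":0,"rx":0,"ry":0,"rz":0},{"fingers":85,"tx":0.8,"ty":0.6,"tz":0,"rx":0,"ry":0,"rz":0},{"fingers":85,"tx":0.8,"ty":0.6,"tz":0,"rx":0,"ry":0,"rz":0},{"fingers":85,"tx":0.8,"ty":0.6,"tz":0,"rx":0,"ry":0,"rz":0},{"fingers":85,"tx":0.8,"ty":0.6,"tz":0,"rx":0,"ry":0,"rz":0}]'
python3 -c "
from h import *
plan((457,355,150,0),(457,355,8,0))"
```

```text
t: 1.1
position: [0.2444, -0.6019, 0.2068]
ee_rot: [-2.364, -2.068, -0.0]
force: [0.0, -0.4, -0.3]
width: 0.085
grip_force: 0.0
t: 2.1
position: [0.4846, -0.2801, 0.2071]
ee_rot: [-2.219, -2.223, 0.0]
force: [0.6, 0.5, 0.8]
width: 0.085
grip_force: 0.0
turn [-0.01 -0.    0.02] shift [15.88 -0.69  1.43]
turn [0. 0. 0.] shift [0.   0.   3.55]
```

```bash
python3 -m handwheel '[{"fingers":85,"tx":0.9,"ty":0,"tz":0,"rx":0,"ry":0,"rz":0},{"fingers":85,"tx":0.9,"ty":0,"tz":0,"rx":0,"ry":0,"rz":0},{"fingers":85,"tx":0.9,"ty":0,"tz":0,"rx":0,"ry":0,"rz":0},{"fingers":85,"tx":0.9,"ty":0,"tz":0,"rx":0,"ry":0,"rz":0},{"fingers":85,"tx":0.9,"ty":0,"tz":0,"rx":0,"ry":0,"rz":0},{"fingers":85,"tx":0.9,"ty":0,"tz":0,"rx":0,"ry":0,"rz":0},{"fingers":85,"tx":0.9,"ty":0,"tz":0,"rx":0,"ry":0,"rz":0},{"fingers":85,"tx":0.9,"ty":0,"tz":0,"rx":0,"ry":0,"rz":0},{"fingers":85,"tx":0.9,"ty":0,"tz":0,"rx":0,"ry":0,"rz":0},{"fingers":85,"tx":0.9,"ty":0,"tz":0,"rx":0,"ry":0,"rz":0},{"fingers":85,"tx":0.9,"ty":0,"tz":0,"rx":0,"ry":0,"rz":0},{"fingers":85,"tx":0.9,"ty":0,"tz":0,"rx":0,"ry":0,"rz":0}]'
python3 -m handwheel '[{"fingers":85,"tx":0.9,"ty":-0.1,"tz":0.2,"rx":0,"ry":0,"rz":0},{"fingers":85,"tx":0.9,"ty":-0.1,"tz":0.2,"rx":0,"ry":0,"rz":0},{"fingers":85,"tx":0.9,"ty":-0.2,"tz":0.3,"rx":0,"ry":0,"rz":0},{"fingers":85,"tx":0.9,"ty":-0.2,"tz":0.4,"rx":0,"ry":0,"rz":0},{"fingers":85,"tx":0.9,"ty":-0.1,"tz":0.3,"rx":0,"ry":0,"rz":0},{"fingers":85,"tx":0.3,"ty":0,"tz":0,"rx":0,"ry":0,"rz":0},{"fingers":85,"tx":0,"ty":0,"tz":0,"rx":0,"ry":0,"rz":0},{"fingers":85,"tx":0,"ty":0,"tz":0,"rx":0,"ry":0,"rz":0}]'
python3 -c "
from h import *
plan((457,355,150,0),(457,355,8,0))
cv2.imwrite('pics/c2.png',cv2.resize(viewer.capture('scene')[100:250,240:440,::-1],(800,600)))"
```

```text
t: 3.1
position: [0.4828, 0.1517, 0.2071]
ee_rot: [-2.22, -2.223, 0.001]
force: [1.5, -0.8, 0.0]
width: 0.085
grip_force: 0.0
t: 3.77
position: [0.4547, 0.3418, 0.1509]
ee_rot: [2.218, 2.224, -0.002]
force: [0.7, -0.4, 0.4]
width: 0.0849
grip_force: 0.0
turn [-0.01  0.01  0.03] shift [0.33 0.06 0.02]
turn [0. 0. 0.] shift [0.   0.   3.55]
```

View pics/c2.png

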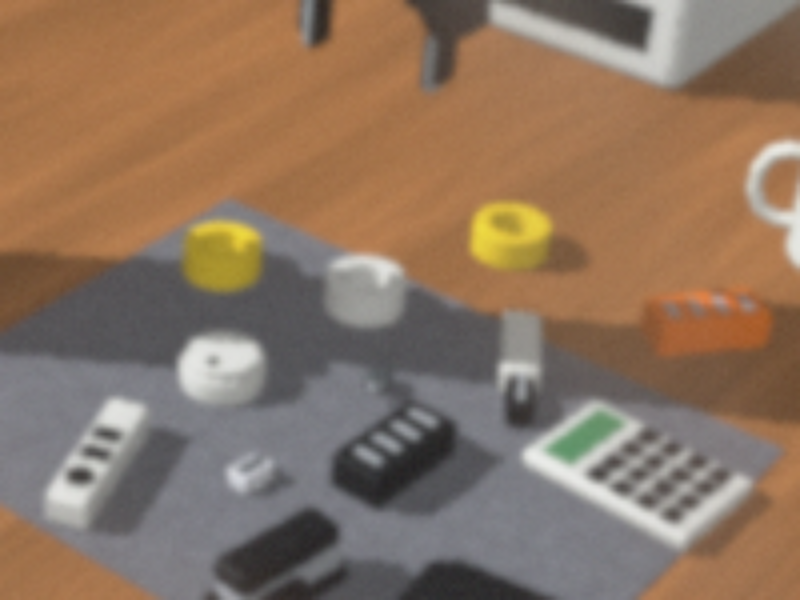

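The scene crop shows the open fingers above and behind the white ring, which is at crop (365,290). Nothing has moved. I'll descend and grip.

```bash
python3 -m handwheel '[{"fingers":85,"tx":0.33,"ty":0.06,"tz":0,"rx":0,"ry":0,"rz":0},{"fingers":85,"tx":0,"ty":0,"tz":0.6,"rx":0,"ry":0,"rz":0},{"fingers":85,"tx":0,"ty":0,"tz":0.7,"rx":0,"ry":0,"rz":0},{"fingers":85,"tx":0,"ty":0,"tz":0.7,"rx":0,"ry":0,"rz":0},{"fingers":85,"tx":0,"ty":0,"tz":0.7,"rx":0,"ry":0,"rz":0},{"fingers":85,"tx":0,"ty":0,"tz":0.5,"rx":0,"ry":0,"rz":0},{"fingers":85,"tx":0,"ty":0,"tz":0.35,"rx":0,"ry":0,"rz":0},{"fingers":85,"tx":0,"ty":0,"tz":0,"rx":0,"ry":0,"rz":0},{"fingers":40,"tx":0,"ty":0,"tz":0,"rx":0,"ry":0,"rz":0},{"fingers":40,"tx":0,"ty":0,"tz":0,"rx":0,"ry":0,"rz":0},{"fingers":40,"tx":0,"ty":0,"tz":0,"rx":0,"ry":0,"rz":0},{"fingers":40,"tx":0,"ty":0,"tz":0,"rx":0,"ry":0,"rz":0}]' 30
python3 -m handwheel '[{"fingers":40,"tx":0,"ty":0,"tz":0,"rx":0,"ry":0,"rz":0},{"fingers":40,"tx":0,"ty":0,"tz":0,"rx":0,"ry":0,"rz":0},{"fingers":40,"tx":0,"ty":0,"tz":0,"rx":0,"ry":0,"rz":0},{"fingers":40,"tx":0,"ty":0,"tz":0,"rx":0,"ry":0,"rz":0},{"fingers":40,"tx":0,"ty":0,"tz":0,"rx":0,"ry":0,"rz":0},{"fingers":40,"tx":0,"ty":0,"tz":0,"rx":0,"ry":0,"rz":0}]' 30
```

```text
t: 4.82
position: [0.4583, 0.3556, 0.0107]
ee_rot: [2.22, 2.222, 0.004]
force: [-0.2, 0.1, 0.4]
width: 0.0406
grip_force: 0.0
t: 5.32
position: [0.4573, 0.3554, 0.0093]
ee_rot: [2.219, 2.223, -0.0]
force: [0.2, 0.2, 0.6]
width: 0.0403
grip_force: 0.0
```

```bash
python3 -c "
from h import *
a=viewer.capture('scene')[100:220,250:410,::-1];b=viewer.capture('top')[140:290,60:260,::-1]
cv2.imwrite('pics/c3.png',np.hstack([cv2.resize(a,(400,300)),cv2.resize(b,(400,300))]))"
```

```text
(no output)
```

View pics/c3.png

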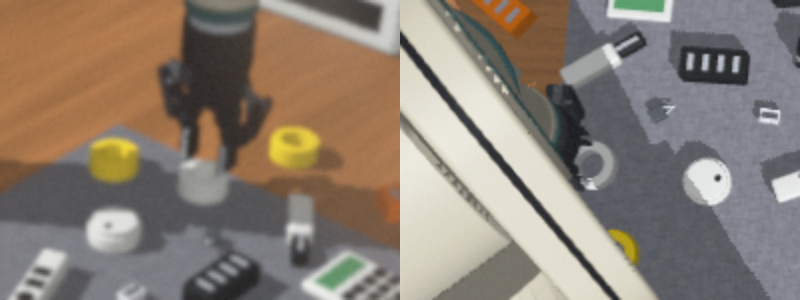

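The fingers shut to 40 mm on nothing, and the ring seems to be beside them, towards -y. I'll project the TCP into both pictures to check.

```bash
python3 -c "
from h import *
o=monitor.get_obs();p=o['position'];print(p,o['ee_rot'])
out=[]
for n,(x0,y0) in(('scene',(290,120)),('top',(120,190))):
    m=viewer.camera_model(n);K=np.array([[m['fx'],0,m['cx']],[0,m['fy'],m['cy']],[0,0,1.]])
    im=np.ascontiguousarray(viewer.capture(n)[:,:,::-1]); c=cv2.resize(im[y0:y0+60,x0:x0+80],(400,300),interpolation=cv2.INTER_CUBIC)
    for q,col in((p,(0,0,255)),(p+[.02,0,0.019],(0,255,0)),(p+[-.02,0,0.019],(255,0,0))):
        u=cv2.projectPoints(q.reshape(1,3),cv2.Rodrigues(np.array(m['R']))[0],np.array(m['t']),K,np.array(m['distortion']))[0].ravel();print(n,u)
        cv2.circle(c,tuple(int(v) for v in (u-[x0,y0])*5+2),4,col,-1)
    out.append(c)
cv2.imwrite('pics/c4.png',np.hstack(out))"
```

```text
[0.45724504 0.35534854 0.00924212] [ 2.21936037e+00  2.22351555e+00 -2.00273551e-04]
scene [332.04480386 173.60798516]
scene [338.47644127 170.50229682]
scene [326.75582715 165.17280121]
top [154.27299982 222.41994796]
top [152.53177858 212.57520898]
top [151.11534303 229.79828762]
```

View pics/c4.png

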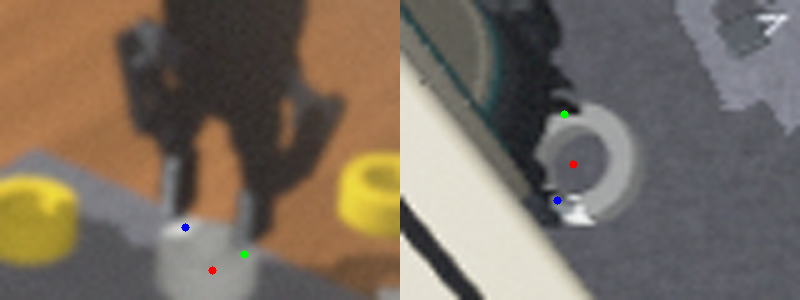

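```bash
python3 -m handwheel '[{"fingers":40,"tx":0,"ty":0,"tz":-0.8,"rx":0,"ry":0,"rz":0},{"fingers":40,"tx":0,"ty":0,"tz":-0.8,"rx":0,"ry":0,"rz":0},{"fingers":40,"tx":0,"ty":0,"tz":-0.4,"rx":0,"ry":0,"rz":0},{"fingers":40,"tx":0,"ty":0,"tz":0,"rx":0,"ry":0,"rz":0},{"fingers":40,"tx":0,"ty":0,"tz":0,"rx":0,"ry":0,"rz":0}]'
cat > look.py <<'E'
from h import *
import sys
o=monitor.get_obs();p=o['position'];print(p); Y=Ro.from_rotvec(o['ee_rot']).as_matrix()[:,1]*o['width']/2
out=[]
for n,a in(('scene',sys.argv[2:4]),('top',sys.argv[4:6])):
    x0,y0=map(int,a)
    m=viewer.camera_model(n);K=np.array([[m['fx'],0,m['cx']],[0,m['fy'],m['cy']],[0,0,1.]])
    im=np.ascontiguousarray(viewer.capture(n)[:,:,::-1]); cv2.imwrite('pics/%s_%s_full.png'%(sys.argv[1],n),im); c=cv2.resize(im[y0:y0+90,x0:x0+80],(400,450),interpolation=cv2.INTER_CUBIC)
    for q,col in((p,(0,0,255)),(p+Y,(0,255,0)),(p-Y,(255,0,0))):
        u=cv2.projectPoints(q.reshape(1,3),cv2.Rodrigues(np.array(m['R']))[0],np.array(m['t']),K,np.array(m['distortion']))[0].ravel()
        cv2.circle(c,tuple(int(v) for v in (u-[x0,y0])*5+2),3,col,-1)
    out.append(c)
cv2.imwrite('pics/%s.png'%sys.argv[1],np.hstack(out))
E
python3 look.py c5 290 100 120 175
```

```text
t: 5.93
position: [0.4579, 0.3557, 0.0902]
ee_rot: [2.219, 2.223, 0.003]
force: [0.5, 0.0, -0.1]
width: 0.04
grip_force: 0.0
[0.45787137 0.35569282 0.09021949]
```

View pics/c5.png

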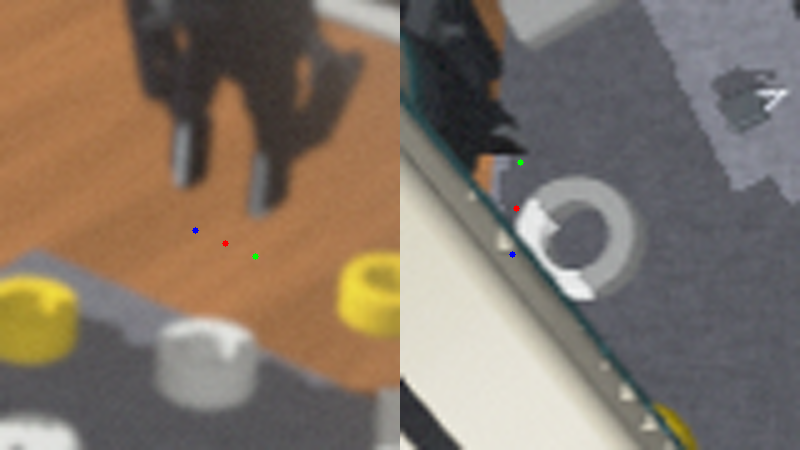

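In the picture, the tips stand about 20 mm above the reported TCP. I'll shut the fingers and compare again.

```bash
python3 -m handwheel '[{"fingers":0,"tx":0,"ty":0,"tz":0,"rx":0,"ry":0,"rz":0},{"fingers":0,"tx":0,"ty":0,"tz":0,"rx":0,"ry":0,"rz":0},{"fingers":0,"tx":0,"ty":0,"tz":0,"rx":0,"ry":0,"rz":0},{"fingers":0,"tx":0,"ty":0,"tz":0,"rx":0,"ry":0,"rz":0},{"fingers":0,"tx":0,"ty":0,"tz":0,"rx":0,"ry":0,"rz":0},{"fingers":0,"tx":0,"ty":0,"tz":0,"rx":0,"ry":0,"rz":0}]'
python3 look.py c6 290 100 120 175
```

```text
t: 6.53
position: [0.4572, 0.3553, 0.0891]
ee_rot: [-2.219, -2.223, 0.0]
force: [-0.3, 0.4, 0.6]
width: -0.0003
grip_force: 0.0
[0.45724048 0.35534825 0.08913873]
```

View pics/c6.png

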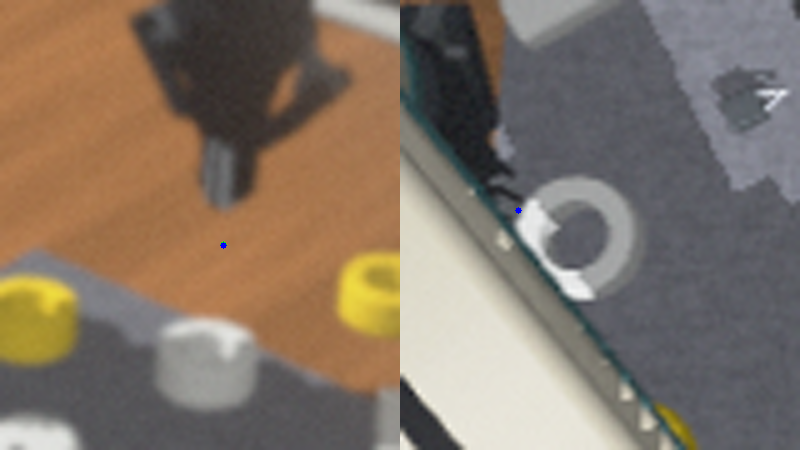

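```bash
python3 -c "
from h import *
for z in(.09,.1,.105,.11,.115,.12): print(z,cast('scene',[[335,141.4]],z)[0,:2],cast('scene',[[335.2,139.3]],z)[0,:2],cast('top',[[221/2+40-30.+ 0,0]],z)[0,:2]*0)
"; grep -n . /dev/null; python3 - <<'E'
from bench import viewer
import numpy as np
# base check: nothing moves
E
```

```text
0.09 [0.43642188 0.38684495] [0.42991434 0.39669816] [0. 0.]
0.1 [0.44630047 0.37196238] [0.43989016 0.38166838] [0. 0.]
0.105 [0.45123976 0.3645211 ] [0.44487806 0.37415349] [0. 0.]
0.11 [0.45617905 0.35707982] [0.44986597 0.3666386 ] [0. 0.]
0.115 [0.46111835 0.34963854] [0.45485388 0.35912371] [0. 0.]
0.12 [0.46605764 0.34219726] [0.45984179 0.35160882] [0. 0.]
```

With the fingers shut, the real tips are about 22 mm above the reported TCP, straight up. They are about 25 mm above at 40 mm opening. So I'll aim 22 mm lower and watch the force.

```bash
python3 -m handwheel '[{"fingers":85,"tx":0,"ty":0,"tz":0,"rx":0,"ry":0,"rz":0},{"fingers":85,"tx":0,"ty":0,"tz":0,"rx":0,"ry":0,"rz":0},{"fingers":85,"tx":0,"ty":0,"tz":0,"rx":0,"ry":0,"rz":0},{"fingers":85,"tx":0,"ty":0,"tz":0,"rx":0,"ry":0,"rz":0},{"fingers":85,"tx":0,"ty":0,"tz":0,"rx":0,"ry":0,"rz":0},{"fingers":85,"tx":0,"ty":0,"tz":0,"rx":0,"ry":0,"rz":0},{"fingers":85,"tx":0,"ty":0,"tz":0,"rx":0,"ry":0,"rz":0},{"fingers":85,"tx":0,"ty":0,"tz":0.6,"rx":0,"ry":0,"rz":0},{"fingers":85,"tx":0,"ty":0,"tz":0.6,"rx":0,"ry":0,"rz":0},{"fingers":85,"tx":0,"ty":0,"tz":0.4,"rx":0,"ry":0,"rz":0},{"fingers":85,"tx":0,"ty":0,"tz":0.4,"rx":0,"ry":0,"rz":0},{"fingers":85,"tx":0,"ty":0,"tz":0,"rx":0,"ry":0,"rz":0}]' 30
python3 -m handwheel '[{"fingers":85,"tx":0,"ty":0,"tz":0.2,"rx":0,"ry":0,"rz":0},{"fingers":85,"tx":0,"ty":0,"tz":0.2,"rx":0,"ry":0,"rz":0},{"fingers":85,"tx":0,"ty":0,"tz":0.1,"rx":0,"ry":0,"rz":0},{"fingers":85,"tx":0,"ty":0,"tz":0.1,"rx":0,"ry":0,"rz":0},{"fingers":85,"tx":0,"ty":0,"tz":0,"rx":0,"ry":0,"rz":0}]'
```

```text
t: 7.63
position: [0.4555, 0.3538, 0.0065]
ee_rot: [-2.219, -2.223, 0.008]
force: [0.4, 0.6, 0.1]
width: 0.0853
grip_force: 0.0
t: 8.05
position: [0.4571, 0.3552, -0.0151]
ee_rot: [2.219, 2.223, -0.001]
force: [-0.3, 0.1, -0.8]
width: 0.0846
grip_force: 0.0
```

```bash
python3 -m handwheel '[{"fingers":40,"tx":0,"ty":0,"tz":0,"rx":0,"ry":0,"rz":0},{"fingers":40,"tx":0,"ty":0,"tz":0,"rx":0,"ry":0,"rz":0},{"fingers":40,"tx":0,"ty":0,"tz":0,"rx":0,"ry":0,"rz":0},{"fingers":40,"tx":0,"ty":0,"tz":0,"rx":0,"ry":0,"rz":0},{"fingers":40,"tx":0,"ty":0,"tz":0,"rx":0,"ry":0,"rz":0},{"fingers":40,"tx":0,"ty":0,"tz":0,"rx":0,"ry":0,"rz":0}]'
```

```text
t: 8.55
position: [0.4576, 0.3556, -0.0138]
ee_rot: [2.219, 2.223, 0.002]
force: [-0.6, -0.9, 6.1]
width: 0.0547
grip_force: 31.3
```

Gripped at 55 mm, which fits the ring. Now I'll lift it and carry it to the dish.

```bash
python3 -m handwheel '[{"fingers":40,"tx":0,"ty":0,"tz":-0.5,"rx":0,"ry":0,"rz":0},{"fingers":40,"tx":0,"ty":0,"tz":-0.9,"rx":0,"ry":0,"rz":0},{"fingers":40,"tx":-0.4,"ty":0,"tz":-0.8,"rx":0,"ry":0,"rz":0},{"fingers":40,"tx":-0.8,"ty":0,"tz":-0.2,"rx":0,"ry":0,"rz":0},{"fingers":40,"tx":-0.9,"ty":0.1,"tz":0,"rx":0,"ry":0,"rz":0},{"fingers":40,"tx":-0.9,"ty":0.1,"tz":0,"rx":0,"ry":0,"rz":0},{"fingers":40,"tx":-0.9,"ty":0.1,"tz":0,"rx":0,"ry":0,"rz":0},{"fingers":40,"tx":-0.9,"ty":0.1,"tz":0,"rx":0,"ry":0,"rz":0},{"fingers":40,"tx":-0.9,"ty":0.1,"tz":0,"rx":0,"ry":0,"rz":0},{"fingers":40,"tx":-0.9,"ty":0.1,"tz":0,"rx":0,"ry":0,"rz":0},{"fingers":40,"tx":-0.9,"ty":0,"tz":0,"rx":0,"ry":0,"rz":0},{"fingers":40,"tx":-0.9,"ty":0,"tz":0,"rx":0,"ry":0,"rz":0}]'
python3 -m handwheel '[{"fingers":40,"tx":-0.9,"ty":0,"tz":0,"rx":0,"ry":0,"rz":0},{"fingers":40,"tx":-0.9,"ty":0,"tz":0,"rx":0,"ry":0,"rz":0},{"fingers":40,"tx":-0.9,"ty":0,"tz":0,"rx":0,"ry":0,"rz":0},{"fingers":40,"tx":-0.6,"ty":0,"tz":0,"rx":0,"ry":0,"rz":0},{"fingers":40,"tx":-0.3,"ty":0,"tz":0,"rx":0,"ry":0,"rz":0},{"fingers":40,"tx":0,"ty":0,"tz":0,"rx":0,"ry":0,"rz":0},{"fingers":40,"tx":0,"ty":0,"tz":0,"rx":0,"ry":0,"rz":0}]'
python3 look.py c7 170 190 320 150
python3 -c "
from h import *
plan((482.5,-129,20,0))"
```

```text
t: 9.55
position: [0.482, 0.0177, 0.0815]
ee_rot: [2.219, 2.223, 0.001]
force: [0.1, 0.5, -0.5]
width: 0.0549
grip_force: 32.2
t: 10.13
position: [0.4821, -0.1249, 0.0814]
ee_rot: [2.221, 2.221, 0.001]
force: [-0.0, 1.0, -0.9]
width: 0.0552
grip_force: 32.2
[ 0.48212978 -0.12493143  0.08135973]
turn [ 0.   -0.01  0.04] shift [-0.15  0.    1.54]
```

View pics/c7.png

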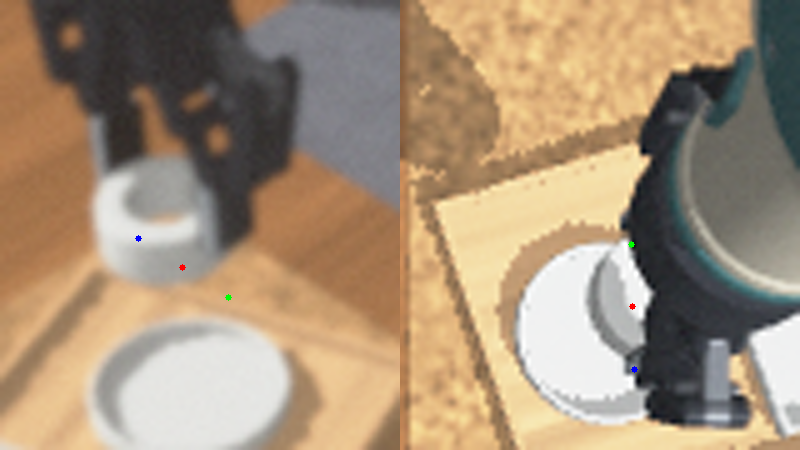

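```bash
python3 -c "
from h import *
print(cast('scene',[[200.4,233.6],[170+113/5+10,190+157/5]],.108))
im=cv2.imread('pics/c7_scene_full.png');h=cv2.cvtColor(im,cv2.COLOR_BGR2HSV);m=((h[...,1]<50)&(h[...,2]>110)).astype(np.uint8)
for c in blobs(m,(183,205,216,250))[:2]:
  print(cv2.boundingRect(c),cast('scene',[[cv2.boundingRect(c)[0]+cv2.boundingRect(c)[2]/2,cv2.boundingRect(c)[1]+cv2.boundingRect(c)[3]/2]],.108))
"
```

```text
[[ 0.47596681 -0.13224979  0.108     ]
 [ 0.44957188 -0.1027605   0.108     ]]
(188, 213, 27, 34) [[ 0.46902982 -0.12311193  0.108     ]]
```

```bash
python3 -m handwheel '[{"fingers":40,"tx":-0.05,"ty":0,"tz":0.4,"rx":0,"ry":0,"rz":0},{"fingers":40,"tx":0,"ty":0,"tz":0.5,"rx":0,"ry":0,"rz":0},{"fingers":40,"tx":0,"ty":0,"tz":0.5,"rx":0,"ry":0,"rz":0},{"fingers":40,"tx":0,"ty":0,"tz":0.4,"rx":0,"ry":0,"rz":0},{"fingers":40,"tx":0,"ty":0,"tz":0.2,"rx":0,"ry":0,"rz":0},{"fingers":40,"tx":0,"ty":0,"tz":0.1,"rx":0,"ry":0,"rz":0},{"fingers":40,"tx":0,"ty":0,"tz":0.05,"rx":0,"ry":0,"rz":0},{"fingers":40,"tx":0,"ty":0,"tz":0,"rx":0,"ry":0,"rz":0}]'
```

```text
t: 10.9
position: [0.4825, -0.126, -0.0045]
ee_rot: [2.218, 2.224, 0.001]
force: [0.5, -0.1, -0.3]
width: 0.0549
grip_force: 32.2
```

```bash
python3 -m handwheel '[{"fingers":40,"tx":0,"ty":0,"tz":0.05,"rx":0,"ry":0,"rz":0},{"fingers":40,"tx":0,"ty":0,"tz":0,"rx":0,"ry":0,"rz":0},{"fingers":40,"tx":0,"ty":0,"tz":0,"rx":0,"ry":0,"rz":0}]'
python3 -m handwheel '[{"fingers":72,"tx":0,"ty":0,"tz":0,"rx":0,"ry":0,"rz":0},{"fingers":72,"tx":0,"ty":0,"tz":0,"rx":0,"ry":0,"rz":0},{"fingers":72,"tx":0,"ty":0,"tz":0,"rx":0,"ry":0,"rz":0},{"fingers":72,"tx":0,"ty":0,"tz":0,"rx":0,"ry":0,"rz":0},{"fingers":72,"tx":0,"ty":0,"tz":-0.4,"rx":0,"ry":0,"rz":0},{"fingers":72,"tx":0,"ty":0,"tz":-0.8,"rx":0,"ry":0,"rz":0},{"fingers":72,"tx":0,"ty":0,"tz":-0.8,"rx":0,"ry":0,"rz":0},{"fingers":72,"tx":0,"ty":0,"tz":-0.8,"rx":0,"ry":0,"rz":0},{"fingers":60,"tx":0,"ty":0,"tz":0,"rx":0,"ry":0,"rz":0},{"fingers":60,"tx":0,"ty":0,"tz":0,"rx":0,"ry":0,"rz":0}]'
python3 look.py c8 170 220 320 150
python3 -c "
from h import *
plan((540,200,100,33),(580,355,100,33),(580,355,-11,33))"
```

```text
t: 11.15
position: [0.4825, -0.1268, -0.0062]
ee_rot: [2.219, 2.223, 0.001]
force: [-0.5, -0.1, -0.5]
width: 0.0549
grip_force: 32.2
t: 11.98
position: [0.4835, -0.1271, 0.1071]
ee_rot: [2.218, 2.22, 0.003]
force: [0.7, 0.3, -0.4]
width: 0.0601
grip_force: 0.0
[ 0.48345285 -0.12708969  0.10706581]
turn [-0.01 -0.   -6.58] shift [6.06 5.68 0.12]
turn [0. 0. 0.] shift [2.71 2.95 0.  ]
turn [0. 0. 0.] shift [0.   0.   2.78]
```

View pics/c8.png

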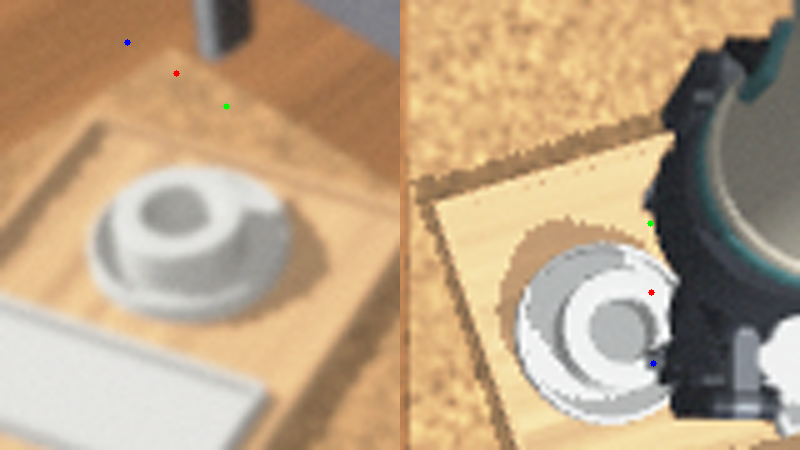

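The tape lies flat inside the dish, with the ring at scene crop (175,235). Next is the highlighter, gripping across the barrel with tool y at 33°.

```bash
python3 -m handwheel '[{"fingers":55,"tx":0,"ty":0,"tz":0,"rx":0,"ry":0,"rz":-0.94},{"fingers":55,"tx":0,"ty":0,"tz":0,"rx":0,"ry":0,"rz":-0.94},{"fingers":55,"tx":0,"ty":0,"tz":0,"rx":0,"ry":0,"rz":-0.94},{"fingers":55,"tx":0,"ty":0,"tz":0,"rx":0,"ry":0,"rz":-0.94},{"fingers":55,"tx":0,"ty":0,"tz":0,"rx":0,"ry":0,"rz":-0.94},{"fingers":55,"tx":0,"ty":0,"tz":0,"rx":0,"ry":0,"rz":-0.94},{"fingers":55,"tx":0,"ty":0,"tz":0,"rx":0,"ry":0,"rz":-0.94},{"fingers":55,"tx":0.7,"ty":0.7,"tz":0,"rx":0,"ry":0,"rz":0},{"fingers":55,"tx":0.7,"ty":0.7,"tz":0,"rx":0,"ry":0,"rz":0},{"fingers":55,"tx":0.7,"ty":0.7,"tz":0,"rx":0,"ry":0,"rz":0},{"fingers":55,"tx":0.7,"ty":0.7,"tz":0,"rx":0,"ry":0,"rz":0},{"fingers":55,"tx":0.7,"ty":0.7,"tz":0,"rx":0,"ry":0,"rz":0}]'
python3 -m handwheel '[{"fingers":55,"tx":0.7,"ty":0.7,"tz":0,"rx":0,"ry":0,"rz":0},{"fingers":55,"tx":0.7,"ty":0.7,"tz":0,"rx":0,"ry":0,"rz":0},{"fingers":55,"tx":0.7,"ty":0.7,"tz":0,"rx":0,"ry":0,"rz":0},{"fingers":55,"tx":0.7,"ty":0.7,"tz":0,"rx":0,"ry":0,"rz":0},{"fingers":55,"tx":0.7,"ty":0.7,"tz":0,"rx":0,"ry":0,"rz":0},{"fingers":55,"tx":0.7,"ty":0.7,"tz":0,"rx":0,"ry":0,"rz":0},{"fingers":55,"tx":0.7,"ty":0.7,"tz":0,"rx":0,"ry":0,"rz":0},{"fingers":55,"tx":0.3,"ty":0.3,"tz":0,"rx":0,"ry":0,"rz":0},{"fingers":55,"tx":0,"ty":0,"tz":0,"rx":0,"ry":0,"rz":0},{"fingers":55,"tx":0,"ty":0,"tz":0,"rx":0,"ry":0,"rz":0}]'
python3 look.py c9 330 110 120 130
python3 -c "
from h import *
plan((580,355,40,33),(580,355,-11,33))"
```

```text
t: 13.08
position: [0.5222, 0.0686, 0.1036]
ee_rot: [-1.498, -2.759, 0.003]
force: [0.5, -0.8, -0.1]
width: 0.055
grip_force: 0.0
t: 13.92
position: [0.5827, 0.3555, 0.1029]
ee_rot: [-1.494, -2.761, 0.005]
force: [-0.7, -1.2, 0.5]
width: 0.0549
grip_force: 0.0
[0.58270515 0.35552122 0.1028948 ]
turn [-0.04  0.02 -0.01] shift [ 0.1  -0.05  1.59]
turn [0. 0. 0.] shift [0.   0.   1.27]
```

View pics/c9.png

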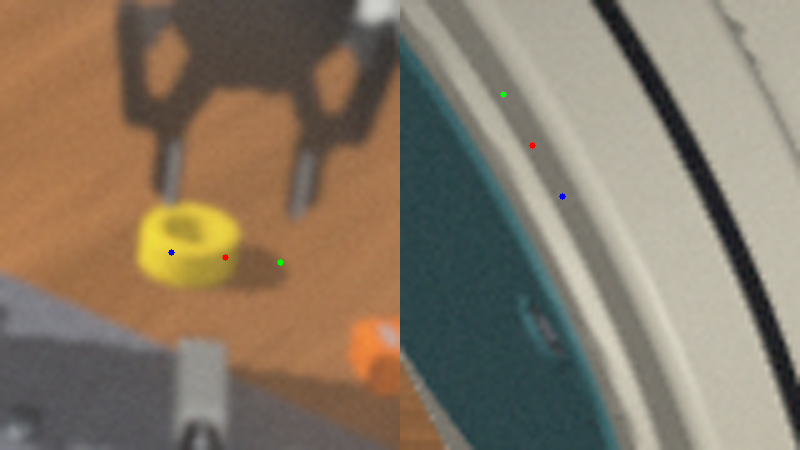

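```bash
python3 -c "
from h import *
print(cast('scene',[[370.3,178.5],[370.3,193],[370.3,185.5]],.024))
m=viewer.camera_model('scene');K=np.array([[m['fx'],0,m['cx']],[0,m['fy'],m['cy']],[0,0,1.]])
print(cv2.projectPoints(np.array([[.58,.355,.024],[.56,.3882,.024],[.613,.302,.02]]),cv2.Rodrigues(np.array(m['R']))[0],np.array(m['t']),K,np.array(m['distortion']))[0][:,0])"
```

```text
[[0.56032348 0.38719225 0.024     ]
 [0.5973221  0.33002339 0.024     ]
 [0.57856649 0.35899698 0.024     ]]
[[369.93098335 186.34659178]
 [370.40267407 178.30108617]
 [369.28439833 201.44912847]]
```

The scene view agrees: the barrel runs from (560,387) to (597,330) mm. I'll descend and grip.

```bash
python3 -m handwheel '[{"fingers":55,"tx":0.07,"ty":-0.04,"tz":0.5,"rx":0,"ry":0,"rz":0},{"fingers":55,"tx":0,"ty":0,"tz":0.6,"rx":0,"ry":0,"rz":0},{"fingers":55,"tx":0,"ty":0,"tz":0.6,"rx":0,"ry":0,"rz":0},{"fingers":55,"tx":0,"ty":0,"tz":0.6,"rx":0,"ry":0,"rz":0},{"fingers":55,"tx":0,"ty":0,"tz":0.4,"rx":0,"ry":0,"rz":0},{"fingers":55,"tx":0,"ty":0,"tz":0.15,"rx":0,"ry":0,"rz":0},{"fingers":55,"tx":0,"ty":0,"tz":0,"rx":0,"ry":0,"rz":0}]' 30
python3 -m handwheel '[{"fingers":12,"tx":0,"ty":0,"tz":0,"rx":0,"ry":0,"rz":0},{"fingers":12,"tx":0,"ty":0,"tz":0,"rx":0,"ry":0,"rz":0},{"fingers":12,"tx":0,"ty":0,"tz":0,"rx":0,"ry":0,"rz":0},{"fingers":12,"tx":0,"ty":0,"tz":0,"rx":0,"ry":0,"rz":0},{"fingers":12,"tx":0,"ty":0,"tz":0,"rx":0,"ry":0,"rz":0},{"fingers":12,"tx":0,"ty":0,"tz":0,"rx":0,"ry":0,"rz":0}]'
```

```text
t: 14.6
position: [0.5809, 0.3543, -0.0104]
ee_rot: [-1.5, -2.759, 0.005]
force: [0.1, -0.4, 0.4]
width: 0.0551
grip_force: 0.0
t: 15.1
position: [0.5828, 0.3571, -0.0068]
ee_rot: [1.498, 2.759, 0.004]
force: [-0.3, -0.5, 6.6]
width: 0.025
grip_force: 30.4
```

```bash
python3 -m handwheel '[{"fingers":12,"tx":0,"ty":0,"tz":-0.5,"rx":0,"ry":0,"rz":0},{"fingers":12,"tx":0,"ty":0,"tz":-0.9,"rx":0,"ry":0,"rz":0},{"fingers":12,"tx":0,"ty":0,"tz":-0.9,"rx":0,"ry":0,"rz":0},{"fingers":12,"tx":-0.3,"ty":-0.3,"tz":-0.2,"rx":0,"ry":0,"rz":0},{"fingers":12,"tx":-0.7,"ty":-0.6,"tz":0,"rx":0,"ry":0,"rz":0},{"fingers":12,"tx":-0.7,"ty":-0.6,"tz":0,"rx":0,"ry":0,"rz":0},{"fingers":12,"tx":-0.7,"ty":-0.6,"tz":0,"rx":0,"ry":0,"rz":0},{"fingers":12,"tx":-0.7,"ty":-0.6,"tz":0,"rx":0,"ry":0,"rz":0},{"fingers":12,"tx":-0.7,"ty":-0.6,"tz":0,"rx":0,"ry":0,"rz":0},{"fingers":12,"tx":-0.7,"ty":-0.6,"tz":0,"rx":0,"ry":0,"rz":0},{"fingers":12,"tx":-0.7,"ty":-0.6,"tz":0,"rx":0,"ry":0,"rz":0},{"fingers":12,"tx":-0.7,"ty":-0.6,"tz":0,"rx":0,"ry":0,"rz":0}]'
python3 -m handwheel '[{"fingers":12,"tx":-0.7,"ty":-0.6,"tz":0,"rx":0,"ry":0,"rz":0},{"fingers":12,"tx":-0.7,"ty":-0.6,"tz":0,"rx":0,"ry":0,"rz":0},{"fingers":12,"tx":-0.7,"ty":-0.6,"tz":0,"rx":0,"ry":0,"rz":0},{"fingers":12,"tx":-0.7,"ty":-0.6,"tz":0,"rx":0,"ry":0,"rz":0},{"fingers":12,"tx":-0.7,"ty":-0.6,"tz":0,"rx":0,"ry":0,"rz":0.5},{"fingers":12,"tx":0,"ty":0,"tz":0,"rx":0,"ry":0,"rz":1},{"fingers":12,"tx":0,"ty":0,"tz":0,"rx":0,"ry":0,"rz":1},{"fingers":12,"tx":0,"ty":0,"tz":0,"rx":0,"ry":0,"rz":1},{"fingers":12,"tx":0,"ty":0,"tz":0,"rx":0,"ry":0,"rz":1},{"fingers":12,"tx":0,"ty":0,"tz":0,"rx":0,"ry":0,"rz":1},{"fingers":12,"tx":0,"ty":0,"tz":0,"rx":0,"ry":0,"rz":1},{"fingers":12,"tx":0,"ty":0,"tz":0,"rx":0,"ry":0,"rz":1}]'
python3 -m handwheel '[{"fingers":12,"tx":0,"ty":0,"tz":0,"rx":0,"ry":0,"rz":1},{"fingers":12,"tx":0,"ty":0,"tz":0,"rx":0,"ry":0,"rz":1},{"fingers":12,"tx":0,"ty":0,"tz":0,"rx":0,"ry":0,"rz":1},{"fingers":12,"tx":0,"ty":0,"tz":0,"rx":0,"ry":0,"rz":1},{"fingers":12,"tx":0,"ty":0,"tz":0,"rx":0,"ry":0,"rz":1},{"fingers":12,"tx":0,"ty":0,"tz":0,"rx":0,"ry":0,"rz":1},{"fingers":12,"tx":0,"ty":0,"tz":0,"rx":0,"ry":0,"rz":1},{"fingers":12,"tx":0,"ty":0,"tz":0,"rx":0,"ry":0,"rz":1},{"fingers":12,"tx":0,"ty":0,"tz":0,"rx":0,"ry":0,"rz":1},{"fingers":12,"tx":0,"ty":0,"tz":0,"rx":0,"ry":0,"rz":1},{"fingers":12,"tx":0,"ty":0,"tz":0,"rx":0,"ry":0,"rz":1},{"fingers":12,"tx":0,"ty":0,"tz":0,"rx":0,"ry":0,"rz":1}]'
python3 -c "
from h import *
plan((519.6,-213.5,60,-71.6))"
```

```text
t: 16.1
position: [0.5386, 0.0456, 0.0917]
ee_rot: [1.498, 2.761, 0.0]
force: [0.1, 0.4, 0.3]
width: 0.0252
grip_force: 29.8
t: 17.1
position: [0.5147, -0.1355, 0.0916]
ee_rot: [2.311, 2.127, 0.0]
force: [0.5, -0.4, -0.0]
width: 0.0249
grip_force: 29.8
t: 18.1
position: [0.5148, -0.1353, 0.0916]
ee_rot: [-3.065, -0.687, -0.001]
force: [0.3, -0.6, 0.3]
width: 0.0247
grip_force: 29.8
turn [ 0.   -0.01  1.37] shift [-0.5   1.89  0.79]
```

```bash
python3 -m handwheel '[{"fingers":12,"tx":0,"ty":0,"tz":0,"rx":0,"ry":0,"rz":0.7},{"fingers":12,"tx":0,"ty":0,"tz":0,"rx":0,"ry":0,"rz":0.67},{"fingers":12,"tx":-0.15,"ty":0.6,"tz":0,"rx":0,"ry":0,"rz":0},{"fingers":12,"tx":-0.15,"ty":0.6,"tz":0,"rx":0,"ry":0,"rz":0},{"fingers":12,"tx":-0.15,"ty":0.5,"tz":0,"rx":0,"ry":0,"rz":0},{"fingers":12,"tx":-0.05,"ty":0.2,"tz":0,"rx":0,"ry":0,"rz":0},{"fingers":12,"tx":0,"ty":0,"tz":0.5,"rx":0,"ry":0,"rz":0},{"fingers":12,"tx":0,"ty":0,"tz":0.3,"rx":0,"ry":0,"rz":0},{"fingers":12,"tx":0,"ty":0,"tz":0,"rx":0,"ry":0,"rz":0},{"fingers":12,"tx":0,"ty":0,"tz":0,"rx":0,"ry":0,"rz":0}]'
python3 look.py c10 140 240 370 150
python3 -c "
from h import *
plan((519.6,-213.5,2,-71.6))"
```

```text
t: 18.93
position: [0.5196, -0.2128, 0.059]
ee_rot: [-3.098, -0.51, 0.002]
force: [-0.0, -1.5, -0.5]
width: 0.0248
grip_force: 29.8
[ 0.51964035 -0.21281203  0.05904888]
turn [ 0.   -0.01  0.06] shift [-0.03 -0.01  1.45]
```

View pics/c10.png

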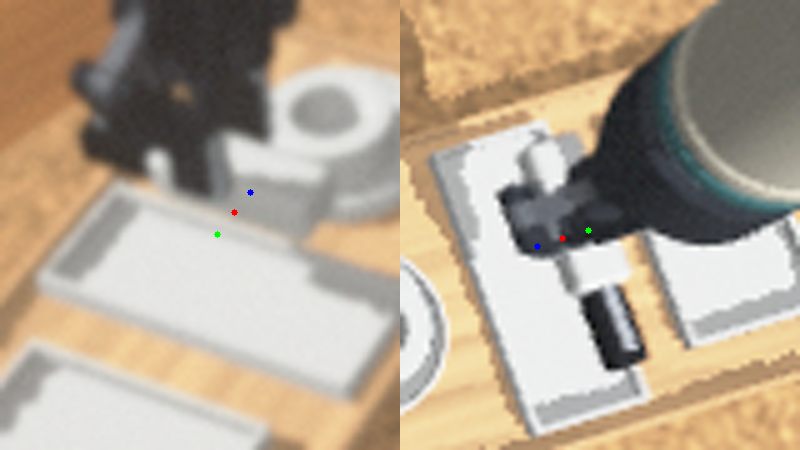

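```bash
python3 -c "
from h import *
f=lambda x,y:[370+(x-400)/5,150+y/5]
print(cast('top',[f(535,140),f(628,362),f(580,247)],.08))
print(cast('top',[f(540,278)],.0115))"
```

```text
[[ 0.55849737 -0.19608835  0.08      ]
 [ 0.45948999 -0.2330535   0.08      ]
 [ 0.51025479 -0.21414137  0.08      ]]
[[ 0.5100803  -0.21801969  0.0115    ]]
```

The pen is aligned. Its centre is at (509,-215) mm against the tray centre at (512,-216). I'll lower it and release.

```bash
python3 -m handwheel '[{"fingers":12,"tx":0,"ty":0,"tz":0.5,"rx":0,"ry":0,"rz":0.05},{"fingers":12,"tx":0,"ty":0,"tz":0.5,"rx":0,"ry":0,"rz":0},{"fingers":12,"tx":0,"ty":0,"tz":0.3,"rx":0,"ry":0,"rz":0},{"fingers":12,"tx":0,"ty":0,"tz":0.1,"rx":0,"ry":0,"rz":0},{"fingers":12,"tx":0,"ty":0,"tz":0.05,"rx":0,"ry":0,"rz":0},{"fingers":12,"tx":0,"ty":0,"tz":0,"rx":0,"ry":0,"rz":0},{"fingers":12,"tx":0,"ty":0,"tz":0,"rx":0,"ry":0,"rz":0}]'
```

```text
t: 19.62
position: [0.5207, -0.2141, 0.0021]
ee_rot: [3.1, 0.502, 0.002]
force: [0.5, -0.3, 0.4]
width: 0.0248
grip_force: 29.8
```

```bash
python3 -m handwheel '[{"fingers":12,"tx":0,"ty":0,"tz":0.05,"rx":0,"ry":0,"rz":0},{"fingers":12,"tx":0,"ty":0,"tz":0,"rx":0,"ry":0,"rz":0},{"fingers":12,"tx":0,"ty":0,"tz":0,"rx":0,"ry":0,"rz":0}]'
```

```text
t: 19.87
position: [0.521, -0.2143, 0.0001]
ee_rot: [3.1, 0.502, 0.003]
force: [-0.6, 0.1, 4.3]
width: 0.0253
grip_force: 30.2
```

```bash
python3 -m handwheel '[{"fingers":42,"tx":0,"ty":0,"tz":0,"rx":0,"ry":0,"rz":0},{"fingers":42,"tx":0,"ty":0,"tz":0,"rx":0,"ry":0,"rz":0},{"fingers":42,"tx":0,"ty":0,"tz":0,"rx":0,"ry":0,"rz":0},{"fingers":42,"tx":0,"ty":0,"tz":-0.3,"rx":0,"ry":0,"rz":0},{"fingers":42,"tx":0,"ty":0,"tz":-0.8,"rx":0,"ry":0,"rz":0},{"fingers":55,"tx":0,"ty":0,"tz":-0.8,"rx":0,"ry":0,"rz":0},{"fingers":55,"tx":0,"ty":0,"tz":-0.7,"rx":0,"ry":0,"rz":0},{"fingers":55,"tx":0,"ty":0,"tz":0,"rx":0,"ry":0,"rz":-1},{"fingers":55,"tx":0,"ty":0,"tz":0,"rx":0,"ry":0,"rz":-1},{"fingers":55,"tx":0,"ty":0,"tz":0,"rx":0,"ry":0,"rz":-1},{"fingers":55,"tx":0,"ty":0,"tz":0,"rx":0,"ry":0,"rz":-1},{"fingers":55,"tx":0,"ty":0,"tz":0,"rx":0,"ry":0,"rz":-1}]'
python3 -m handwheel '[{"fingers":55,"tx":0,"ty":0,"tz":0,"rx":0,"ry":0,"rz":-1},{"fingers":55,"tx":0,"ty":0,"tz":0,"rx":0,"ry":0,"rz":-1},{"fingers":55,"tx":0,"ty":0,"tz":0,"rx":0,"ry":0,"rz":-1},{"fingers":55,"tx":0,"ty":0,"tz":0,"rx":0,"ry":0,"rz":-1},{"fingers":55,"tx":0,"ty":0,"tz":0,"rx":0,"ry":0,"rz":-1},{"fingers":55,"tx":0,"ty":0,"tz":0,"rx":0,"ry":0,"rz":-1},{"fingers":55,"tx":0,"ty":0,"tz":0,"rx":0,"ry":0,"rz":-1},{"fingers":55,"tx":0,"ty":0,"tz":0,"rx":0,"ry":0,"rz":-0.6},{"fingers":55,"tx":0,"ty":0,"tz":0,"rx":0,"ry":0,"rz":0}]'
python3 -c "
from h import *
plan((596,72,100,-8.5),(596,72,-3,-8.5))"
```

```text
t: 20.87
position: [0.5199, -0.2141, 0.1043]
ee_rot: [2.916, 1.168, 0.0]
force: [-0.3, -0.1, -0.5]
width: 0.0549
grip_force: 0.0
t: 21.62
position: [0.5198, -0.2143, 0.104]
ee_rot: [2.381, 2.05, -0.0]
force: [0.7, -0.2, 0.2]
width: 0.055
grip_force: 0.0
turn [ 0.    0.   -0.01] shift [7.36 0.83 0.1 ]
turn [0. 0. 0.] shift [0.   0.   2.58]
```

```bash
python3 -m handwheel '[{"fingers":55,"tx":0.8,"ty":0.1,"tz":0,"rx":0,"ry":0,"rz":0},{"fingers":55,"tx":0.9,"ty":0.1,"tz":0,"rx":0,"ry":0,"rz":0},{"fingers":55,"tx":0.9,"ty":0.1,"tz":0,"rx":0,"ry":0,"rz":0},{"fingers":55,"tx":0.9,"ty":0.1,"tz":0,"rx":0,"ry":0,"rz":0},{"fingers":55,"tx":0.9,"ty":0.1,"tz":0,"rx":0,"ry":0,"rz":0},{"fingers":55,"tx":0.9,"ty":0.1,"tz":0,"rx":0,"ry":0,"rz":0},{"fingers":55,"tx":0.9,"ty":0.1,"tz":0,"rx":0,"ry":0,"rz":0},{"fingers":55,"tx":0.8,"ty":0.1,"tz":0,"rx":0,"ry":0,"rz":0},{"fingers":55,"tx":0.36,"ty":0.03,"tz":0,"rx":0,"ry":0,"rz":0},{"fingers":55,"tx":0,"ty":0,"tz":0.4,"rx":0,"ry":0,"rz":0},{"fingers":55,"tx":0,"ty":0,"tz":0.4,"rx":0,"ry":0,"rz":0},{"fingers":55,"tx":0,"ty":0,"tz":0,"rx":0,"ry":0,"rz":0}]' 40
python3 -c "
from h import *
plan((596,72,-3,-8.5))"
```

```text
t: 22.62
position: [0.5946, 0.071, 0.0691]
ee_rot: [-2.381, -2.047, 0.008]
force: [-0.8, -0.7, 0.2]
width: 0.0547
grip_force: 0.0
turn [-0.05  0.03 -0.03] shift [0.03 0.03 1.8 ]
```

```bash
python3 -m handwheel '[{"fingers":55,"tx":0,"ty":0,"tz":0.5,"rx":0,"ry":0,"rz":0},{"fingers":55,"tx":0,"ty":0,"tz":0.5,"rx":0,"ry":0,"rz":0},{"fingers":55,"tx":0,"ty":0,"tz":0.2,"rx":0,"ry":0,"rz":0},{"fingers":55,"tx":0,"ty":0,"tz":0.2,"rx":0,"ry":0,"rz":0},{"fingers":55,"tx":0,"ty":0,"tz":0,"rx":0,"ry":0,"rz":0}]'
python3 -m handwheel '[{"fingers":55,"tx":0,"ty":0,"tz":0.15,"rx":0,"ry":0,"rz":0},{"fingers":55,"tx":0,"ty":0,"tz":0.15,"rx":0,"ry":0,"rz":0},{"fingers":55,"tx":0,"ty":0,"tz":0.1,"rx":0,"ry":0,"rz":0},{"fingers":15,"tx":0,"ty":0,"tz":0,"rx":0,"ry":0,"rz":0},{"fingers":15,"tx":0,"ty":0,"tz":0,"rx":0,"ry":0,"rz":0},{"fingers":15,"tx":0,"ty":0,"tz":0,"rx":0,"ry":0,"rz":0},{"fingers":15,"tx":0,"ty":0,"tz":0,"rx":0,"ry":0,"rz":0},{"fingers":15,"tx":0,"ty":0,"tz":0,"rx":0,"ry":0,"rz":0},{"fingers":15,"tx":0,"ty":0,"tz":0,"rx":0,"ry":0,"rz":0}]'
```

```text
t: 23.03
position: [0.5962, 0.0714, 0.0146]
ee_rot: [-2.382, -2.047, 0.003]
force: [0.5, 0.5, -0.2]
width: 0.055
grip_force: 0.0
t: 23.78
position: [0.5971, 0.0723, -0.0004]
ee_rot: [2.381, 2.049, 0.001]
force: [0.3, -0.4, 0.8]
width: 0.0273
grip_force: 40.5
```

```bash
python3 -m handwheel '[{"fingers":15,"tx":0,"ty":0,"tz":-0.4,"rx":0,"ry":0,"rz":0},{"fingers":15,"tx":0,"ty":0,"tz":-0.8,"rx":0,"ry":0,"rz":0},{"fingers":15,"tx":0,"ty":0,"tz":-0.8,"rx":0,"ry":0,"rz":0},{"fingers":15,"tx":-0.4,"ty":0,"tz":-0.2,"rx":0,"ry":0,"rz":0},{"fingers":15,"tx":-0.8,"ty":0,"tz":0,"rx":0,"ry":0,"rz":0},{"fingers":15,"tx":-0.8,"ty":0,"tz":0,"rx":0,"ry":0,"rz":0},{"fingers":15,"tx":-0.8,"ty":0,"tz":0,"rx":0,"ry":0,"rz":0},{"fingers":15,"tx":-0.8,"ty":0,"tz":0,"rx":0,"ry":0,"rz":0},{"fingers":15,"tx":-0.8,"ty":0,"tz":0,"rx":0,"ry":0,"rz":0},{"fingers":15,"tx":-0.8,"ty":0,"tz":0,"rx":0,"ry":0,"rz":0},{"fingers":15,"tx":-0.8,"ty":0,"tz":0,"rx":0,"ry":0,"rz":0},{"fingers":15,"tx":-0.8,"ty":0,"tz":0,"rx":0,"ry":0,"rz":0}]'
python3 -m handwheel '[{"fingers":15,"tx":-0.8,"ty":0,"tz":0,"rx":0,"ry":0,"rz":0},{"fingers":15,"tx":-0.8,"ty":0,"tz":0,"rx":0,"ry":0,"rz":0},{"fingers":15,"tx":-0.7,"ty":0,"tz":0,"rx":0,"ry":0,"rz":0},{"fingers":15,"tx":-0.4,"ty":0,"tz":0,"rx":0,"ry":0,"rz":0.6},{"fingers":15,"tx":0,"ty":0,"tz":0,"rx":0,"ry":0,"rz":1},{"fingers":15,"tx":0,"ty":0,"tz":0,"rx":0,"ry":0,"rz":1},{"fingers":15,"tx":0,"ty":0,"tz":0,"rx":0,"ry":0,"rz":1},{"fingers":15,"tx":0,"ty":0,"tz":0,"rx":0,"ry":0,"rz":1},{"fingers":15,"tx":0,"ty":0,"tz":0,"rx":0,"ry":0,"rz":1},{"fingers":15,"tx":0,"ty":0,"tz":0,"rx":0,"ry":0,"rz":1},{"fingers":15,"tx":0,"ty":0,"tz":0,"rx":0,"ry":0,"rz":1},{"fingers":15,"tx":0,"ty":0,"tz":0,"rx":0,"ry":0,"rz":1}]'
python3 -m handwheel '[{"fingers":15,"tx":0,"ty":0,"tz":0,"rx":0,"ry":0,"rz":1},{"fingers":15,"tx":0,"ty":0,"tz":0,"rx":0,"ry":0,"rz":1},{"fingers":15,"tx":0,"ty":0,"tz":0,"rx":0,"ry":0,"rz":1},{"fingers":15,"tx":0,"ty":0,"tz":0,"rx":0,"ry":0,"rz":1},{"fingers":15,"tx":0,"ty":0,"tz":0,"rx":0,"ry":0,"rz":0},{"fingers":15,"tx":0,"ty":0,"tz":0,"rx":0,"ry":0,"rz":0}]'
python3 look.py c11 120 250 390 140
python3 -c "
from h import *
plan((541,-303,50,-71.6))"
```

```text
t: 24.78
position: [0.5554, -0.1983, 0.0872]
ee_rot: [-2.381, -2.048, 0.001]
force: [-0.2, 0.2, -0.3]
width: 0.0264
grip_force: 40.3
t: 25.78
position: [0.5403, -0.3022, 0.0872]
ee_rot: [-2.969, -1.025, -0.0]
force: [-0.7, -0.2, -0.6]
width: 0.0271
grip_force: 40.3
t: 26.28
position: [0.5403, -0.3024, 0.0872]
ee_rot: [-3.1, -0.506, 0.0]
force: [-0.9, -0.1, -2.5]
width: 0.0268
grip_force: 40.2
[ 0.54031434 -0.30244983  0.08722405]
turn [-0.   -0.    0.02] shift [0.02 0.01 0.93]
```

View pics/c11.png

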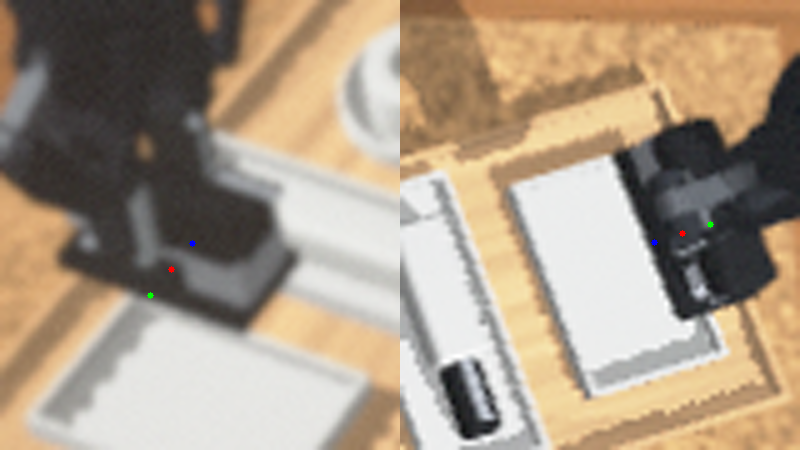

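```bash
python3 -c "
from h import *
f=lambda x,y:[120+x/5,250+y/5]
P=cast('scene',[f(60,260),f(245,328),f(297,264)],.092);print(P,(P[0]+P[2])/2,np.linalg.norm(P[0]-P[1]),np.linalg.norm(P[2]-P[1]))
g=lambda x,y:[390+(x-400)/5,140+y/5]
Q=cast('top',[g(615,155),g(683,318)],.094);print(Q)"
```

```text
[[ 0.51248333 -0.32910942  0.092     ]
 [ 0.58611145 -0.30445036  0.092     ]
 [ 0.57660511 -0.27320033  0.092     ]] [ 0.54454422 -0.30115487  0.092     ] 0.07764772170208957 0.0326639686433707
[[ 0.57254287 -0.27223744  0.094     ]
 [ 0.49989471 -0.29788698  0.094     ]]
```

The stapler's centre is about (543,-302) mm against the tray centre at (541,-303), and it is aligned. The highlighter is lying in its tray. I'll lower the stapler.

```bash
python3 -m handwheel '[{"fingers":15,"tx":0,"ty":0,"tz":0.4,"rx":0,"ry":0,"rz":0},{"fingers":15,"tx":0,"ty":0,"tz":0.5,"rx":0,"ry":0,"rz":0},{"fingers":15,"tx":0,"ty":0,"tz":0.5,"rx":0,"ry":0,"rz":0},{"fingers":15,"tx":0,"ty":0,"tz":0.3,"rx":0,"ry":0,"rz":0},{"fingers":15,"tx":0,"ty":0,"tz":0.15,"rx":0,"ry":0,"rz":0},{"fingers":15,"tx":0,"ty":0,"tz":0.05,"rx":0,"ry":0,"rz":0},{"fingers":15,"tx":0,"ty":0,"tz":0,"rx":0,"ry":0,"rz":0},{"fingers":15,"tx":0,"ty":0,"tz":0,"rx":0,"ry":0,"rz":0}]'
python3 -m handwheel '[{"fingers":15,"tx":0,"ty":0,"tz":0.05,"rx":0,"ry":0,"rz":0},{"fingers":15,"tx":0,"ty":0,"tz":0,"rx":0,"ry":0,"rz":0},{"fingers":15,"tx":0,"ty":0,"tz":0,"rx":0,"ry":0,"rz":0}]'
```

```text
t: 27.05
position: [0.5408, -0.3039, 0.0121]
ee_rot: [3.1, 0.502, 0.002]
force: [0.3, 0.2, -1.0]
width: 0.0273
grip_force: 40.2
t: 27.3
position: [0.5404, -0.3037, 0.0099]
ee_rot: [3.101, 0.502, 0.001]
force: [-0.3, -0.4, -1.8]
width: 0.0269
grip_force: 40.2
```

```bash
python3 -m handwheel '[{"fingers":15,"tx":0,"ty":0,"tz":0.05,"rx":0,"ry":0,"rz":0},{"fingers":15,"tx":0,"ty":0,"tz":0,"rx":0,"ry":0,"rz":0},{"fingers":15,"tx":0,"ty":0,"tz":0,"rx":0,"ry":0,"rz":0}]'
python3 -m handwheel '[{"fingers":15,"tx":0,"ty":0,"tz":0.03,"rx":0,"ry":0,"rz":0},{"fingers":15,"tx":0,"ty":0,"tz":0,"rx":0,"ry":0,"rz":0},{"fingers":15,"tx":0,"ty":0,"tz":0,"rx":0,"ry":0,"rz":0}]'
```

```text
t: 27.55
position: [0.54, -0.3035, 0.0073]
ee_rot: [-3.101, -0.502, 0.0]
force: [0.4, -0.8, -1.3]
width: 0.027
grip_force: 40.2
t: 27.8
position: [0.5402, -0.3036, 0.0066]
ee_rot: [3.101, 0.502, 0.001]
force: [-1.5, 0.5, 4.2]
width: 0.0273
grip_force: 40.8
```

It has made contact. I'll release, rise and move clear.

```bash
python3 -m handwheel '[{"fingers":46,"tx":0,"ty":0,"tz":0,"rx":0,"ry":0,"rz":0},{"fingers":46,"tx":0,"ty":0,"tz":0,"rx":0,"ry":0,"rz":0},{"fingers":46,"tx":0,"ty":0,"tz":0,"rx":0,"ry":0,"rz":0},{"fingers":46,"tx":0,"ty":0,"tz":0,"rx":0,"ry":0,"rz":0},{"fingers":46,"tx":0,"ty":0,"tz":-0.3,"rx":0,"ry":0,"rz":0},{"fingers":46,"tx":0,"ty":0,"tz":-0.8,"rx":0,"ry":0,"rz":0},{"fingers":46,"tx":0,"ty":0,"tz":-0.9,"rx":0,"ry":0,"rz":0},{"fingers":46,"tx":0,"ty":0,"tz":-0.9,"rx":0,"ry":0,"rz":0},{"fingers":46,"tx":0,"ty":0,"tz":-0.9,"rx":0,"ry":0,"rz":0},{"fingers":46,"tx":0,"ty":0,"tz":-0.9,"rx":0,"ry":0,"rz":0},{"fingers":46,"tx":0,"ty":0.8,"tz":0,"rx":0,"ry":0,"rz":0},{"fingers":46,"tx":-0.4,"ty":0.8,"tz":0,"rx":0,"ry":0,"rz":0}]'
python3 -m handwheel '[{"fingers":46,"tx":-0.6,"ty":0.7,"tz":0,"rx":0,"ry":0,"rz":0},{"fingers":46,"tx":-0.6,"ty":0.7,"tz":0,"rx":0,"ry":0,"rz":0},{"fingers":46,"tx":-0.6,"ty":0.7,"tz":0,"rx":0,"ry":0,"rz":0},{"fingers":46,"tx":-0.6,"ty":0.7,"tz":0,"rx":0,"ry":0,"rz":0},{"fingers":46,"tx":-0.6,"ty":0.7,"tz":0,"rx":0,"ry":0,"rz":0},{"fingers":46,"tx":-0.6,"ty":0.7,"tz":0,"rx":0,"ry":0,"rz":0},{"fingers":46,"tx":-0.6,"ty":0.7,"tz":0,"rx":0,"ry":0,"rz":0},{"fingers":46,"tx":-0.6,"ty":0.7,"tz":0,"rx":0,"ry":0,"rz":0},{"fingers":46,"tx":0,"ty":0,"tz":0,"rx":0,"ry":0,"rz":0},{"fingers":46,"tx":0,"ty":0,"tz":0,"rx":0,"ry":0,"rz":0}]'
python3 -c "
from h import *
s=viewer.capture('scene')[:,:,::-1];t=viewer.capture('top')[:,:,::-1]
a=cv2.resize(np.ascontiguousarray(s[240:365,110:250]),(400,357),interpolation=cv2.INTER_CUBIC);b=cv2.resize(np.ascontiguousarray(t[150:262,325:470]),(400,309),interpolation=cv2.INTER_CUBIC);c=cv2.resize(np.ascontiguousarray(t[90:300,80:310]),(240,219))
m=np.zeros((600,800,3),np.uint8);m[:357,:400]=a;m[:309,400:]=b;m[357:576,:240]=c
cv2.imwrite('pics/final.png',m)"
```

```text
t: 28.8
position: [0.551, -0.3666, 0.1992]
ee_rot: [3.096, 0.514, 0.015]
force: [1.4, -0.2, -0.6]
width: 0.0461
grip_force: 0.0
t: 29.63
position: [0.4303, -0.6453, 0.1941]
ee_rot: [3.102, 0.494, -0.003]
force: [0.6, 1.0, -0.4]
width: 0.0461
grip_force: 0.0
```

View pics/final.png

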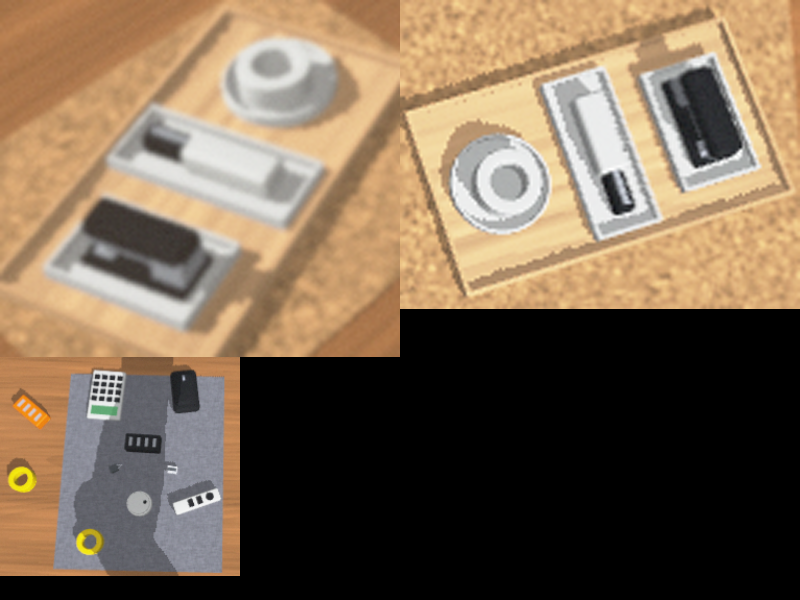

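The final picture shows the tape flat in the dish at (508,182) and the highlighter lengthwise in the long tray at (603,150). The stapler stands on its base in the short tray at (700,118), and all the look-alikes are where they were. I'll hand the job in.

```bash
python3 -c "
from bench import job
print(job.hand_in())"
```

```text
the job is handed in; nothing more can be done
None
```

The job is handed in (no verdict came back): in the final picture the tape roll, highlighter and stapler each sit flat or upright in their trays, placed in that order in about 30 s, with the look-alikes unmoved.

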